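# Clamp the cheese block on the cutting board

### The job

Two identical clamp boards stand on the cheese counter; only one has a block of cheese in it. On that one, turn the knob clockwise until the white pad just touches the cheese, then turn it a twelfth of a turn (30 degrees) more, and let go. Leave the cheese against its stop and the empty clamp's knob as it is.

Things in the scene. Friction and masses are not known exactly. Their poses are not given: they have to be found in the camera images.
- clamp_knob (a joint): Turn of the knob (rad) on the board that holds the cheese. Reads 0 with the clamp backed right off and grows as the knob is turned clockwise seen from above, up to 1.75 rad. A pinion under the knob (radius 30 mm) drives the jaw away from the knob along the board by 30 mm per radian. It stays where it is left; turning takes about 0.2 Nm at first and 0.3 Nm once clamped.
- clamp_grip (a point): Point on that knob's vertical axis, 90 mm above the table, at the height to grip. The knob is an upright black bar 60 mm long, 14 mm thick and 44 mm high (from 64 to 108 mm above the table) on an 8 mm radius stem; this point's x axis runs along the bar's length and turns with it. With the knob at 0 the bar points along the board, x axis towards the cheese. Everything else within 80 mm of the axis is less than 61 mm high.
- clamp_pad_face (a point): Centre of the front face of the white clamp pad (70 mm wide, 38 mm high, centre 41 mm above the table), 115 mm from the knob axis with the knob at 0. x axis: the direction in which the pad advances, level, towards the cheese. The pad rides on the jaw on two spring pins.
- clamp_pad (a joint): How far the pad is pushed back on its springs relative to the jaw (m): 0 until it touches the cheese, then 0.030 per radian of further turn, so an added twelfth of a turn is 0.0157. Springs 100 N/m with 1.5 N preload.
- cheese: Loose pale yellow cheese block, 90 mm along the clamping direction, 80 mm wide, 70 mm high, 0.5 kg or so, standing on the 18 mm thick board against an aluminium stop on the far side from the pad. Origin: centre of its underside; x axis points from the pad to the stop, so the face the pad meets is 45 mm from the origin in -x. The gap to the pad at the start is 4 to 28 mm.
- spare_knob (a joint): Turn of the knob (rad) on the other, identical board, which has neither cheese nor stop. Reads 0 and must stay so.
There are look-alikes about, which are no part of the job. Of the things that look like the cheese, the smallest one is meant.

How it is judged:
At the end, for the whole second after the job is handed in: The knob stands a twelfth of a turn past the point where the pad touched the cheese, within 11 degrees (pad pushed back 10 to 21.5 mm), and stays there released; the cheese is upright, at rest and within 12 mm of where it stood (value of joint clamp_pad between 0.01 and 0.0215 m and distance of cheese from where it was at the start of the episode below 0.012 m and angle between cheese's own z axis and vertical below 0.15 rad and linear speed of cheese below 0.02 m/s and velocity of joint clamp_knob between -0.1 and 0.1 rad/s).
It fails at once if the empty clamp's knob is turned by more than about 6 degrees (value of joint spare_knob above 0.1 rad).
It also fails if it takes over 38 s, if anything falls off the work surface, if the arm or the gripper's body presses on something with over 40 N, if the wrist force passes 120 N, or if a joint passes its speed limit or range.

### The arm

A 6-joint arm with a two-finger parallel gripper is mounted at the origin on the work surface. World frame = base frame: x ahead of the robot, y to its left, z up, the work surface at z = 0. Lengths are in m, angles in rad, forces in N, time in s.
With the tool pointing down it reaches from about 0.375 to 0.975 m from the base axis. Payload 3.8 kg.
Tool frame: the origin (TCP) lies at the very end of the fingers, on their centre line; the grasp point (between the pads) lies 19 mm behind it; z points along the fingers, y is the line along which they close (so a half turn about z gives the same grasp; the last joint's range is limited). The gripper opens to 85 mm and grips with 20 to 120 N. Pads are 22 mm wide; open, the fingers measure 114 mm over their backs; the gripper's body (76 mm by 85 mm) begins 54 mm behind the grasp point. The pads swing forward as they close: fully open they stand 13 mm farther back than shut.
Start: joints at [-1.376, 0.264, 1.604, -0, 1.274, -0.037], TCP at [0.155, -0.657, 0.231] pointing down, gripper open.
Joint ranges: [-2.63, 2.63], [-0.94, 2.18], [0.31, 2.57], [-1.31, 4.45], [0, 2.66], [-2.55, 2.55]. Speed limits (rad/s): [2.57, 2.57, 3.14, 3.14, 3.14, 3.14].

### API

Orientations are given as a rotation vector (axis times angle).
In Python, from workcell import monitor, viewer, job gives the robot as it stands. The module is installed in compiled form; this text tells all that it offers.
- The arm moves only by the tool step_arm, never from a script. Its argument "series" is one flat list of numbers, 4 for each row, row after row: the shift along the tool's x, y, z in m, then the turn about the tool's z in rad. A call has 1 to 8 rows; each row is the pose to reach, as a shift and turn from the pose commanded when the call began, along the tool's axes at that moment; what a row does not reach only later rows make up. A row lasts 1/8 s, in which the tool goes at most 62.5 mm and 10.7 degrees, less where a joint would pass 70% of its speed; a pose out of reach is approached as far as the arm can. A call with a gripper value outside its range is refused whole. "gripper" is the opening, from 0 (shut) to 1 (fully open), set as the call begins (left out, the last holds). The fingers move at their own pace and stop on an object; "newtons" is the grip in N (left out, the last holds). Time passes only in rows, so rows that repeat a pose let the fingers close. It gives the time, the measured TCP pose, the force, the opening and the grip force at its end, in the units of the state.
- monitor.read_state(): the state, without advancing time (a new reading comes with each control period).
- viewer.read_camera(name): name is "side" or "top" or "wrist"; returns a dict with "image" (400x640x3 uint8, red, green, blue), "intrinsics" (3x3 intrinsics, pixels), "T" (4x4, takes a point from camera to world coordinates); the wrist camera has in their place "hand_eye" (4x4, takes a point from camera to tool coordinates, whose origin is the TCP and whose axes are the flange's). Camera axes: x right, y up, looking along -z (the intrinsics and any distortion apply to the point x, -y, -z); pixel columns grow to the right and rows downward; lengths in m; the calibration is good to about 2 mm. A picture is of the moment at which its call begins: read the wrist's pose just before it. There is no depth.
- job.finish_job(): hands the job in; it is judged then, once.
Trained networks look in a picture, given as the dict that the camera call returned (one of the last four; its "shot" number tells which), for a name from the list of things; names that differ only in an ending like _2 or _b are one class to them, and where a whole thing is asked for, a point or a joint stands for the part that bears it (a point fixed in the world has none). Each returns a list of dicts, best first, with "score" (0 to 1); they miss things now and then, are a little off and sometimes report something else, mostly with a low value. They report only what shows in the picture. A call takes as long as a camera call. They do not tell look-alikes from the thing itself.
- viewer.boxes_of(picture, label): "extent" ([centre column, centre row, width, height] in pixels, round what is visible of it).
- viewer.spot_point(picture, label): "point" ([column, row] in pixels: a listed point, or the origin of a listed thing).
The state is a dict: "time": time; "q": joint angles; "joint_vel": joint speeds; "joint_torque": joint torques, N m; "tool_pos": TCP position; "tcp_rot": TCP orientation; "wrist_force": force on the tool from outside, world axes, zero at the start; "torque": the same for the moment, N m; "width": opening from 0.0 (shut) to 1.0 (fully open); "grip_force": force on a finger pad.
Only numpy, scipy, OpenCV 4.12 (cv2) and the standard library are available. Lean on these libraries where they do the work, as an engineer would, in place of code of your own. Each camera call takes 0.05 s, during which the arm holds its last target. There are 200 camera calls.

## Working session

There is one attempt and no reset: what is moved stays moved. The work goes in short steps, Python scripts to look and compute and a tool call to move; the robot and the scene stay as the last step left them, time stands still between calls to the robot, and variables do not carry over. Pictures are saved under pics/ and viewed, at most 10 in all, crops included, and the job is handed in when it is done.

Besides the shell and the picture viewer there is one more tool, called after "Emit:" as name(argument=value, ...) on one line, values as JSON. step_arm: Moves the arm, as the interface text tells. Its arguments: {"type":"object","properties":{"series":{"type":"array"},"gripper":{"type":"number"},"newtons":{"type":"number"}},"required":["series"]}

```bash
mkdir -p pics
cat > h.py <<'E'
import numpy as np, cv2
from scipy.spatial.transform import Rotation as R
from workcell import monitor, viewer, job
def shot(n):
    s=monitor.read_state(); p=viewer.read_camera(n)
    if n=='wrist':
        T=np.eye(4);T[:3,:3]=R.from_rotvec(s['tcp_rot']).as_matrix();T[:3,3]=s['tool_pos'];p['Tw']=T@p['hand_eye']
    else: p['Tw']=p['T']
    return p
def save(p,f,crop=None,sc=1):
    im=p['image'][:,:,::-1]
    if crop: a,b,c,d=crop; im=im[b:d,a:c]
    cv2.imwrite('pics/'+f,cv2.resize(im,None,fx=sc,fy=sc,interpolation=cv2.INTER_CUBIC))
def ray(p,uv):
    K=np.array(p['intrinsics']);d=np.linalg.solve(K,[uv[0],uv[1],1]);d=np.array([d[0],-d[1],-d[2]])
    T=np.array(p['Tw']);d=T[:3,:3]@d;return T[:3,3],d/np.linalg.norm(d)
def atz(p,uv,z):
    o,d=ray(p,uv);return o+d*(z-o[2])/d[2]
def tri(obs):
    A=np.zeros((3,3));b=np.zeros(3);rs=[ray(p,uv) for p,uv in obs]
    for o,d in rs:
        M=np.eye(3)-np.outer(d,d);A+=M;b+=M@o
    x=np.linalg.solve(A,b);return x,[round(float(np.linalg.norm(np.cross(x-o,d))),4) for o,d in rs]
E
python3 - <<'E'
from h import *
print(viewer.read_camera('top').keys(), monitor.read_state())
for n in ('top','side'):
    p=shot(n);save(p,n+'0.png')
    for l in ('clamp_grip','clamp_pad_face','cheese'):
        print(n,l,[(np.round(d['point'],1),round(d['score'],2)) for d in viewer.spot_point(p,l)], [(np.round(d['extent']),round(d['score'],2)) for d in viewer.boxes_of(p,l)])
E
```

```text
dict_keys(['image', 'intrinsics', 'T', 'shot']) {'time': 0.05, 'q': array([-1.37589032e+00,  2.64770151e-01,  1.60534558e+00, -3.41828350e-05,
        1.27369472e+00, -3.69103566e-02]), 'joint_vel': array([-0.00294848,  0.00010247, -0.00016932,  0.00023084, -0.00017825,
       -0.00126603]), 'joint_torque': array([ 4.38250918e-04, -5.17028010e+01, -3.68844187e+01,  1.94745717e-04,
        7.22590339e-03,  5.13998103e-06]), 'tool_pos': array([ 0.15492005, -0.65624671,  0.22996591]), 'tcp_rot': array([-3.11831775e+00, -3.63081762e-01,  3.25855679e-04]), 'wrist_force': array([-0.28711108, -0.25362776, -0.05235499]), 'torque': array([ 0.01408048,  0.00356449, -0.00688312]), 'grip_force': 0.0, 'width': 1.005072106094812}
top clamp_grip [(array([266. , 232.5]), 0.69)] [(array([270., 232.,  25.,  28.]), 0.85)]
top clamp_pad_face [(array([279. , 189.9]), 0.81)] [(array([278., 205.,  32.,  36.]), 0.63)]
top cheese [(array([356.8, 176.5]), 0.73), (array([284. , 172.8]), 0.71)] [(array([283., 170.,  33.,  45.]), 0.94), (array([358., 172.,  55.,  59.]), 0.77), (array([196., 203.,  58.,  65.]), 0.59), (array([266., 231.,  22.,  27.]), 0.55)]
side clamp_grip [] [(array([255., 184.,  29.,  38.]), 0.79)]
side clamp_pad_face [(array([295.4, 171.7]), 0.7)] [(array([286., 173.,  30.,  27.]), 0.81)]
side cheese [(array([315.8, 168.9]), 0.72), (array([241.8, 146.9]), 0.62), (array([367.8, 218.2]), 0.61)] [(array([370., 209.,  64.,  67.]), 0.97), (array([316., 163.,  42.,  47.]), 0.85), (array([240., 136.,  54.,  55.]), 0.6)]
```

```bash
python3 -c "
import cv2,numpy as np
a=cv2.imread('pics/top0.png');b=cv2.imread('pics/side0.png');print(a.shape)"
```

```text
(400, 640, 3)
```

View pics/top0.png

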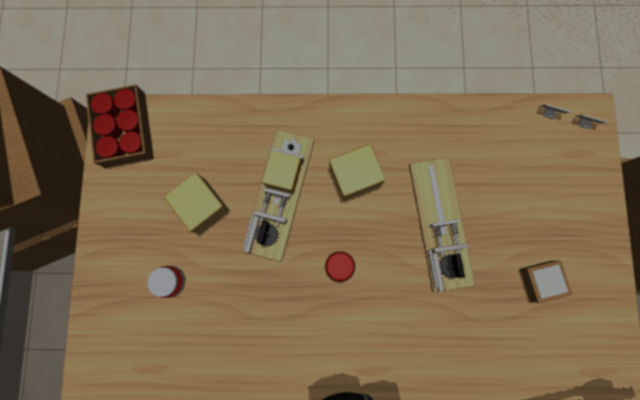

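View pics/side0.png

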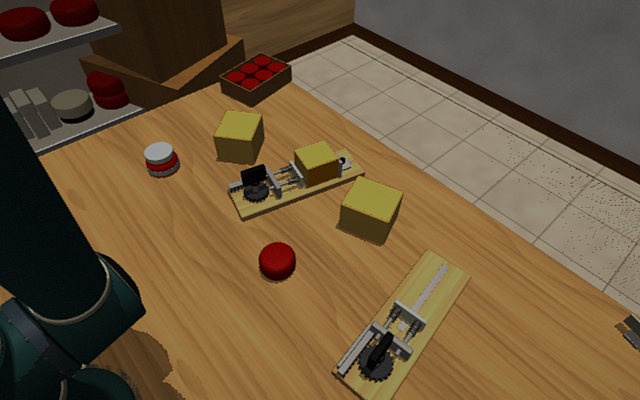

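The pictures show three yellow blocks in the top view. The one at (283,170) stands on the left board with the stop and is the smallest. The ones at (358,172) and (196,203) are larger and loose on the table. The target knob is at top (266,233) and side (255,180). The spare knob is at top (453,266).

Run:
```python
from h import *
t=shot('top');s=shot('side')
print('knob',tri([(t,(267,233)),(s,(255,178))]))
print('pad',tri([(t,(279,190)),(s,(295.4,171.7))]))
print('cheese',tri([(t,(284,172.8)),(s,(315.8,168.9))]))
print('grip@.09',atz(t,(266,232.5),.09),'box top',atz(t,(283,170),.088))
print('board ends',atz(t,(264,256),.018),atz(t,(295,135),.018),'spare',atz(t,(453,266),.09))
im=t['image'][115:270,230:400,::-1];im2=s['image'][100:250,190:410,::-1]
a=cv2.resize(im,(570,520),interpolation=2)
cv2.imwrite('pics/c1.png',a)
```

```text
knob (array([0.53784295, 0.21251264, 0.08668918]), [0.0002, 0.0002])
pad (array([0.65002543, 0.19139628, 0.0520815 ]), [0.0054, 0.0054])
cheese (array([0.70351123, 0.17887741, 0.03619118]), [0.0017, 0.0017])
grip@.09 [0.53900596 0.2144635  0.09      ] box top [0.70032115 0.17504386 0.088     ]
board ends [0.48283681 0.22886739 0.018     ] [0.81698125 0.15127369 0.018     ] spare [ 0.45748445 -0.24888685  0.09      ]
```

View pics/c1.png

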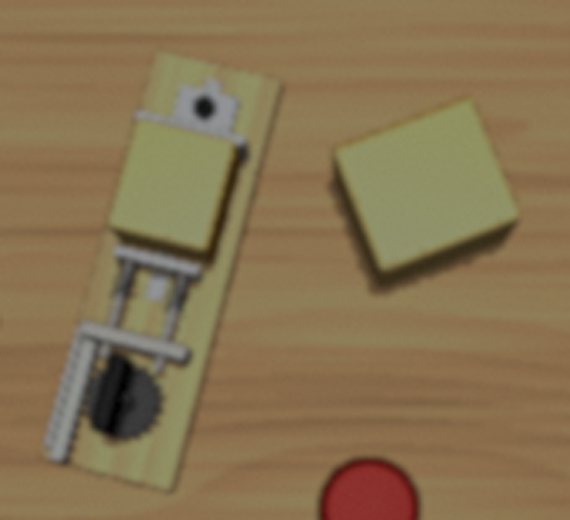

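The crop confirms it: the smallest block sits on the left board between the pad and the stop, and that board's knob is the target. Next I move above it.

Emit:
step_arm(series=[0.036,-0.047,0,-0.17,0.072,-0.094,0,-0.34,0.108,-0.141,0,-0.51,0.144,-0.188,0,-0.68,0.18,-0.235,0,-0.85,0.216,-0.282,0,-1.02,0.252,-0.329,0,-1.19,0.288,-0.376,0,-1.36], gripper=1.0)

```text
time: 1.85
tool_pos: [0.3495, -0.2232, 0.2317]
tcp_rot: [2.191, 2.249, 0.001]
wrist_force: [1.5, -0.1, -0.5]
width: 0.999
grip_force: 0.0
```

```bash
cat >> h.py <<'E'
def rel(x,y,z,yaw):
    s=monitor.read_state();Rm=R.from_rotvec(s['tcp_rot']).as_matrix()
    d=Rm.T@(np.array([x,y,z])-s['tool_pos']);cy=np.arctan2(Rm[1,0],Rm[0,0])
    print('t',s['time'],'q',np.round(s['q'],2),'tcp',np.round(s['tool_pos'],4),'yaw',cy,'zax',np.round(Rm[:,2],3))
    print('shift',np.round(d,4),'turn',-((yaw-cy+np.pi)%(2*np.pi)-np.pi))
E
python3 -c "
from h import *
rel(.538,.2125,.231,-.228+np.pi)"
```

```text
t 1.85 q [-0.63 -0.25  2.12  0.    1.27 -0.65] tcp [ 0.3495 -0.2232  0.2317] yaw 1.5967975001704922 zax [ 0.001 -0.001 -1.   ]
shift [0.4307 0.1997 0.0006] turn -1.3167951534193012
```

Emit:
step_arm(series=[0.054,0.025,0,-0.165,0.108,0.05,0,-0.33,0.162,0.075,0,-0.495,0.216,0.1,0,-0.66,0.27,0.125,0,-0.825,0.323,0.15,0,-0.99,0.377,0.175,0,-1.155,0.431,0.2,0,-1.317])

```text
time: 2.85
tool_pos: [0.5405, 0.2123, 0.2316]
tcp_rot: [0.356, 3.121, 0.0]
wrist_force: [1.5, -0.9, -0.0]
width: 0.997
grip_force: 0.0
```

Emit:
step_arm(series=[0,0,0,0,0,0,0,0])

```text
time: 3.1
tool_pos: [0.5395, 0.2101, 0.231]
tcp_rot: [-0.365, -3.12, 0.001]
wrist_force: [-0.2, -0.4, -0.9]
width: 1.001
grip_force: 0.0
```

Run:
```python
from h import *
w=shot('wrist');save(w,'w1.png')
rel(.538,.2125,.231,-.228+np.pi)
for l in ('clamp_grip','clamp_pad_face','cheese'):
    for d in viewer.spot_point(w,l): print(l,np.round(d['point'],1),d['score'],atz(w,d['point'],{'clamp_grip':.09,'clamp_pad_face':.041,'cheese':.018}[l]))
    print([(np.round(d['extent']),round(d['score'],2)) for d in viewer.boxes_of(w,l)])
```

```text
t 3.15 q [ 0.33  0.08  1.81 -0.    1.24 -1.01] tcp [0.5394 0.2094 0.2311] yaw 2.9077450156337483 zax [-0.001 -0.001 -1.   ]
shift [0.0021 0.0027 0.0001] turn -0.0058476379560445935
clamp_grip [338.9 189. ] 0.75 [0.54294343 0.22789768 0.09      ]
[(array([336., 187.,  61.,  84.]), 0.62)]
clamp_pad_face [330.9 274.6] 0.89 [0.65206164 0.19742771 0.041     ]
[(array([330., 247.,  68.,  82.]), 0.55)]
cheese [493.5 200.8] 0.9 [0.61617474 0.39538137 0.018     ]
cheese [331.8 303.9] 0.88 [0.7052534  0.18727627 0.018     ]
[(array([530., 217., 192., 157.]), 0.92), (array([331., 319.,  77.,  93.]), 0.66), (array([178., 348., 128., 104.]), 0.58)]
```

View pics/w1.png

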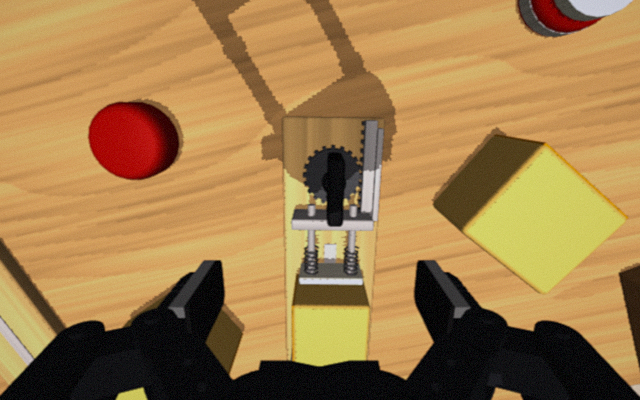

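The wrist view shows the bar at (336,188), vertical in the picture and so aligned with the tool. It lies about 16 px right of the finger centre (column 320). This disagrees with the fixed cameras by about 15 mm sideways, so I'll take a second wrist view, lower and shifted.

Emit:
step_arm(series=[0,0.006,0.03,0,0,0.012,0.06,0,0,0.012,0.06,0,0,0.012,0.06,0])

```text
time: 3.95
tool_pos: [0.5432, 0.2218, 0.1724]
tcp_rot: [0.365, 3.119, 0.001]
wrist_force: [0.5, -0.1, 0.4]
width: 1.0
grip_force: 0.0
```

Run:
```python
from h import *
w=shot('wrist');save(w,'w2.png');t=shot('top')
print(np.round(w['hand_eye'],3),w['intrinsics'],t['intrinsics'],w.keys())
for i in range(3): print(monitor.read_state()['tool_pos'])
rel(.538,.2125,.231,-.228+np.pi)
for l in ('clamp_grip','clamp_pad_face','cheese'):
    for d in viewer.spot_point(w,l): print(l,np.round(d['point'],1),d['score'],atz(w,d['point'],{'clamp_grip':.09,'clamp_pad_face':.041,'cheese':.018}[l]))
    print([(np.round(d['extent']),round(d['score'],2)) for d in viewer.boxes_of(w,l)])
save(t,'t2.png',(220,110,380,270),3.5)
```

```text
[[-0.002  0.956  0.293  0.074]
 [ 1.     0.002  0.001  0.001]
 [ 0.     0.293 -0.956 -0.141]
 [ 0.     0.     0.     1.   ]] [[326.00346441   0.         318.95514446]
 [  0.         326.00346441 203.33621015]
 [  0.           0.           1.        ]] [[423.17061644   0.         323.0396687 ]
 [  0.         423.17061644 198.69613626]
 [  0.           0.           1.        ]] dict_keys(['image', 'intrinsics', 'hand_eye', 'shot', 'Tw'])
[0.5437905  0.22203659 0.17322951]
[0.5437905  0.22203659 0.17322951]
[0.5437905  0.22203659 0.17322951]
t 4.05 q [ 0.35  0.14  1.86 -0.    1.14 -0.99] tcp [0.5438 0.222  0.1732] yaw 2.908469467789766 zax [ 0.003  0.001 -1.   ]
shift [ 0.0033 -0.0105 -0.0578] turn -0.00512318580002713
clamp_grip [321.8 208.4] 0.86 [0.54251167 0.22453122 0.09      ]
[(array([321., 204.,  72., 105.]), 0.93)]
clamp_pad_face [315.3 307.3] 0.68 [0.65472829 0.19194441 0.041     ]
[(array([318., 269.,  81.,  96.]), 0.96)]
cheese [319.9 333.3] 0.66 [0.70301785 0.18509572 0.018     ]
[(array([538., 235., 199., 190.]), 0.87), (array([318., 335.,  91.,  66.]), 0.86), (array([137., 353.,  43.,  94.]), 0.49)]
```

View pics/w2.png

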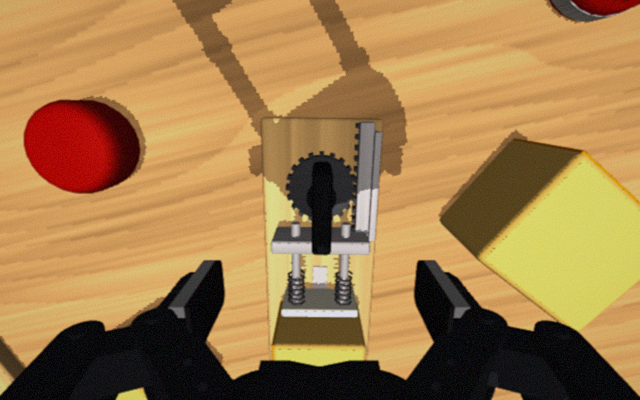

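The lower view shows the bar centred at column 321, rows 162–254. The fingers are centred at 320, so it is aligned within 1–2 mm. I check the height from the two wrist views while starting down.

Emit:
step_arm(series=[0.001,0.001,0.03,0,0.002,0.002,0.06,0,0.002,0.002,0.06,0])

```text
time: 4.72
tool_pos: [0.5387, 0.2235, 0.1086]
tcp_rot: [-0.364, -3.115, 0.004]
wrist_force: [-0.3, 0.0, 0.3]
width: 0.998
grip_force: 0.0
```

Run:
```python
from h import *
w=shot('wrist');save(w,'w3.png')
for d in viewer.spot_point(w,'clamp_grip'): print(np.round(d['point'],1),d['score'],atz(w,d['point'],.09))
def fake(pos,rv):
    q=dict(w);T=np.eye(4);T[:3,:3]=R.from_rotvec(rv).as_matrix();T[:3,3]=pos;q['Tw']=T@w['hand_eye'];return q
a=fake([.5394,.2094,.2311],[-.365,-3.12,.001]);b=fake([.5438,.222,.1732],[.365,3.119,.001])
o=[(a,(338.9,189)),(b,(321.8,208.4))]
o+=[(w,d['point']) for d in viewer.spot_point(w,'clamp_grip')[:1]]
print(tri(o))
rel(.5425,.2245,.071,-.233+np.pi)
```

```text
[322.5 250.4] 0.85 [0.54083953 0.22537046 0.09      ]
(array([0.54400217, 0.2255268 , 0.08545022]), [0.0017, 0.0014, 0.0012])
t 4.875 q [ 0.35  0.2   1.91 -0.    1.03 -0.99] tcp [0.5421 0.2247 0.1126] yaw 2.9088645008185283 zax [ 0.002  0.001 -1.   ]
shift [-0.0003 -0.0001  0.0416] turn 0.0002718472287353002
```

View pics/w3.png

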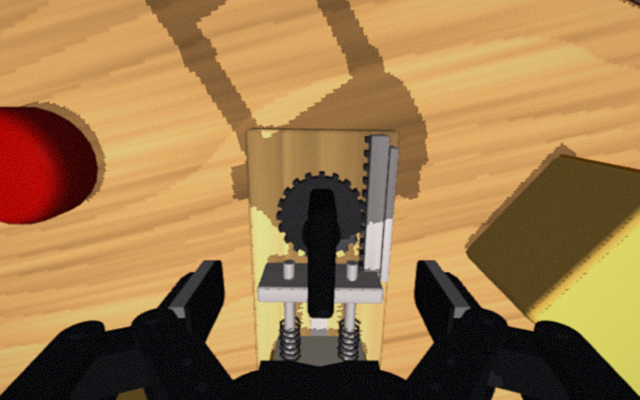

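The third view shows the bar at column 321, between fingers centred at 320. The triangulated height of 0.0855 is close to the stated 0.09, so I descend, grip and estimate the gap.

Emit:
step_arm(series=[0,0,0.021,0,0,0,0.041,0,0,0,0.041,0,0,0,0.041,0])

```text
time: 5.38
tool_pos: [0.5416, 0.2245, 0.0708]
tcp_rot: [0.365, 3.12, 0.0]
wrist_force: [0.2, 0.4, 0.1]
width: 1.001
grip_force: 0.0
```

Emit:
step_arm(series=[0,0,0,0,0,0,0,0,0,0,0,0,0,0,0,0,0,0,0,0,0,0,0,0], gripper=0.0, newtons=60)

```text
time: 6.12
tool_pos: [0.5412, 0.2241, 0.0706]
tcp_rot: [-0.366, -3.12, 0.0]
wrist_force: [-2.0, -2.6, 4.1]
width: 0.157
grip_force: 58.8
```

Run:
```python
from h import *
s=monitor.read_state();print(s['time'],s['tool_pos'],s['wrist_force'],s['torque'],s['width'],s['grip_force'],s['q'])
w=shot('wrist')
def fake(pos,rv):
    q=dict(w);T=np.eye(4);T[:3,:3]=R.from_rotvec(rv).as_matrix();T[:3,3]=pos;q['Tw']=T@w['hand_eye'];return q
a=fake([.5394,.2094,.2311],[-.365,-3.12,.001]);b=fake([.5438,.222,.1732],[.365,3.119,.001])
u=np.array([np.cos(-.23),np.sin(-.23)])
for f,p in (('w1',a),('w2',b)):
    im=cv2.imread(f'pics/{f}.png').astype(int);c=334 if f=='w1' else 320
    col=im[:,c-8:c+8].mean(1)
    print(f,[(r,*col[r].astype(int)) for r in range(262 if f=='w1' else 300,318 if f=='w1' else 352,1)])
```

```text
6.125 [0.54115922 0.22406633 0.07056546] [-2.04971247 -2.58815118  4.13213912] [-0.41797044  0.17861677 -0.5440733 ] 0.15712186107174153 58.818243741989136 [ 3.50112996e-01  2.47000708e-01  1.94352144e+00 -1.64723482e-04
  9.51336607e-01 -9.87020019e-01]
w1 [(262, np.int64(100), np.int64(117), np.int64(134)), (263, np.int64(84), np.int64(96), np.int64(105)), (264, np.int64(77), np.int64(85), np.int64(88)), (265, np.int64(76), np.int64(85), np.int64(88)), (266, np.int64(76), np.int64(85), np.int64(87)), (267, np.int64(76), np.int64(85), np.int64(89)), (268, np.int64(78), np.int64(86), np.int64(88)), (269, np.int64(80), np.int64(88), np.int64(91)), (270, np.int64(77), np.int64(85), np.int64(88)), (271, np.int64(77), np.int64(86), np.int64(89)), (272, np.int64(78), np.int64(88), np.int64(90)), (273, np.int64(79), np.int64(87), np.int64(92)), (274, np.int64(78), np.int64(88), np.int64(90)), (275, np.int64(76), np.int64(84), np.int64(89)), (276, np.int64(76), np.int64(84), np.int64(88)), (277, np.int64(98), np.int64(110), np.int64(114)), (278, np.int64(157), np.int64(168), np.int64(171)),
[... 3859 characters left out ...]
8, np.int64(32), np.int64(72), np.int64(93)), (339, np.int64(30), np.int64(72), np.int64(92)), (340, np.int64(31), np.int64(71), np.int64(93)), (341, np.int64(30), np.int64(71), np.int64(92)), (342, np.int64(32), np.int64(71), np.int64(92)), (343, np.int64(34), np.int64(78), np.int64(102)), (344, np.int64(44), np.int64(104), np.int64(135)), (345, np.int64(59), np.int64(134), np.int64(172)), (346, np.int64(72), np.int64(164), np.int64(203)), (347, np.int64(81), np.int64(180), np.int64(218)), (348, np.int64(89), np.int64(192), np.int64(220)), (349, np.int64(94), np.int64(202), np.int64(217)), (350, np.int64(98), np.int64(209), np.int64(217)), (351, np.int64(102), np.int64(212), np.int64(218))]
```

Run:
```python
from h import *
w=shot('wrist')
def fake(pos,rv):
    q=dict(w);T=np.eye(4);T[:3,:3]=R.from_rotvec(rv).as_matrix();T[:3,3]=pos;q['Tw']=T@w['hand_eye'];return q
a=fake([.5394,.2094,.2311],[-.365,-3.12,.001]);b=fake([.5438,.222,.1732],[.365,3.119,.001])
u=np.array([np.cos(-.233),np.sin(-.233),0]);k=np.array([.542,.2245,0])
P=[(a,(332,284.5)),(b,(320,317))];C=[(a,(332,305.5)),(b,(320,345))]
for n,O,z in (('pad',P,.06),('ch',C,.088)):
    x,r=tri(O);print(n,x,r,[round(float((atz(*o,z)-k)@u),4) for o in O])
```

```text
pad [0.65221944 0.19739522 0.06257662] [0.0002, 0.0002] [0.115, 0.1155]
ch [0.661322   0.19476118 0.08711231] [0.0006, 0.0006] [0.1221, 0.1224]
```

Emit:
step_arm(series=[0,0,0,0.08,0,0,0,0.16,0,0,0,0.2,0,0,0,0.2])

```text
time: 6.72
tool_pos: [0.5412, 0.2241, 0.0706]
tcp_rot: [0.673, 3.069, -0.001]
wrist_force: [-1.1, -3.4, 5.4]
width: 0.154
grip_force: 58.6
```

Run:
```python
from h import *
s=monitor.read_state();print(s['time'],s['tool_pos'],s['wrist_force'],s['torque'],s['width'],s['grip_force'],s['q'][5])
```

```text
6.725 [0.54120123 0.22409667 0.07058119] [-1.08391004 -3.38953086  5.43089656] [-0.53209325  0.24968023 -0.08664896] 0.15372566018507797 58.58142793178558 -0.7884141456523666
```

The gap is about 7 mm: pad at 0.115 (matches the text) and cheese at 0.122. Contact should come at about 0.235 rad and the goal at about 0.76 rad.

Emit:
step_arm(series=[0,0,0,0.1,0,0,0,0.2,0,0,0,0.3,0,0,0,0.4,0,0,0,0.5,0,0,0,0.56,0,0,0,0.56,0,0,0,0.56])

```text
time: 7.72
tool_pos: [0.5412, 0.2241, 0.0706]
tcp_rot: [1.494, 2.763, -0.001]
wrist_force: [-1.5, -3.4, 5.3]
width: 0.155
grip_force: 58.6
```

Emit:
step_arm(series=[0,0,0,0,0,0,0,0,0,0,0,0,0,0,0,0], gripper=1.0)

```text
time: 8.22
tool_pos: [0.5411, 0.2245, 0.0701]
tcp_rot: [-1.496, -2.762, -0.0]
wrist_force: [-0.3, -0.7, 0.1]
width: 0.983
grip_force: 0.0
```

Emit:
step_arm(series=[0,0,-0.04,0,0,0,-0.08,-0.1,0,0,-0.12,-0.28,0,0,-0.14,-0.46,0,0,-0.14,-0.64,0,0,-0.14,-0.76,0,0,-0.14,-0.76,0,0,-0.14,-0.76])

```text
time: 9.22
tool_pos: [0.5411, 0.2244, 0.2101]
tcp_rot: [-0.368, -3.12, 0.0]
wrist_force: [-0.0, 0.0, 0.6]
width: 1.0
grip_force: 0.0
```

Run:
```python
from h import *
w=shot('wrist');save(w,'w4.png')
s=monitor.read_state();print(s['time'],s['tool_pos'],s['tcp_rot'])
import pickle;pickle.dump({k:w[k] for k in w},open('w4.pkl','wb'))
for l in ('clamp_grip','clamp_pad_face','cheese'):
    for d in viewer.spot_point(w,l): print(l,np.round(d['point'],1),d['score'],atz(w,d['point'],{'clamp_grip':.09,'clamp_pad_face':.041,'cheese':.018}[l]))
im=w['image'];g=cv2.cvtColor(im,cv2.COLOR_RGB2GRAY)
```

```text
9.275 [0.54107923 0.22436804 0.21009469] [-3.67145589e-01 -3.11981650e+00  1.06031887e-04]
clamp_grip [319.8 196.8] 0.6 [0.54193792 0.22530937 0.09      ]
clamp_pad_face [315.  289.6] 0.57 [0.65590965 0.19271065 0.041     ]
cheese [491.8 204.7] 0.89 [0.61353536 0.39775883 0.018     ]
cheese [322.  315.9] 0.67 [0.70643148 0.18869093 0.018     ]
```

View pics/w4.png

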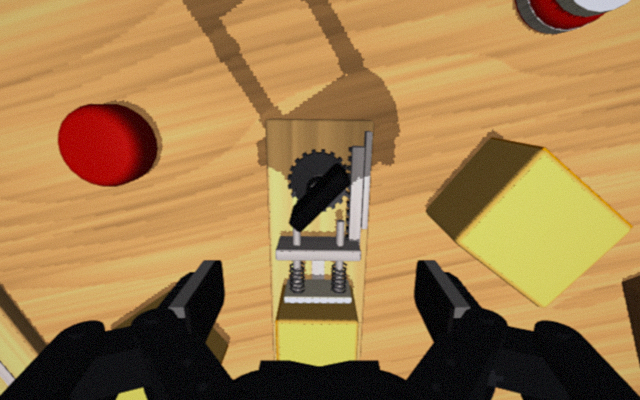

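The clamp now shows the bar rotated about 43°, the jaw at rows 237–259, the pad at rows 296–303 and the cheese edge near 319. I measure the pad push-back from the jaw-to-pad spacing before and after.

Run:
```python
from h import *
import pickle
w=pickle.load(open('w4.pkl','rb'))
def fake(pos,rv):
    q=dict(w);T=np.eye(4);T[:3,:3]=R.from_rotvec(rv).as_matrix();T[:3,3]=pos;q['Tw']=T@w['hand_eye'];return q
V={'w1':(fake([.5394,.2094,.2311],[-.365,-3.12,.001]),333,312),'w2':(fake([.5438,.222,.1732],[.365,3.119,.001]),320,352),'w4':(w,318,326)}
u=np.array([np.cos(-.233),np.sin(-.233),0]);k=np.array([.542,.2245,0])
for f,(p,c,e) in V.items():
    im=cv2.imread(f'pics/{f}.png').astype(int)
    for off in (-14,13):   # between the pins and knob
        col=im[:,c+off-2:c+off+3].mean(1);r=np.arange(205,e)
        br=[i for i in r if col[i].min()>140]
        seg=np.split(br,np.where(np.diff(br)>2)[0]+1)
        yel=[i for i in r if col[i][2]>140 and col[i][0]<100 and i>280]
        print(f,off,[(int(s[0]),int(s[-1]),round(float((atz(p,(c+off,s[-1]+.5),.06)-k)@u),4)) for s in seg if len(s)>2],
          'cheese',yel[:1] and round(float((atz(p,(c,yel[0]),.088)-k)@u),4))
# bar ends (top z=.108)
x=atz(w,(336,170),.108)-atz(w,(298,224),.108);a=np.arctan2(-x[1],-x[0]);print('bar yaw',a,'knob',-.233-a)
```

```text
w1 -14 [(220, 229, 0.051), (278, 283, 0.1137)] cheese 0.1216
w1 13 [(221, 229, 0.051), (278, 284, 0.115)] cheese 0.1227
w2 -14 [(243, 253, 0.0517), (309, 316, 0.1149)] cheese 0.0627
w2 13 [(243, 254, 0.0527), (310, 316, 0.115)] cheese 0.0636
w4 -14 [(251, 259, 0.0725), (297, 302, 0.1215)] cheese 0.1219
w4 13 [(251, 260, 0.0737), (297, 302, 0.1216)] cheese 0.1219
bar yaw -0.832665676508247 knob 0.599665676508247
```

The jaw advanced 21.6 mm and the pad 6.8 mm, so the pad is pushed back about 15 mm (target 15.7, allowed 10–21.5). The cheese edge has not moved and the gripper is clear, so I hand the job in.

```bash
python3 -c "
from h import *
print(job.finish_job())"
```

```text
the job is handed in; nothing more can be done
None
```

I turned the knob about 43° in all, leaving the pad pushed back about 15 mm on the cheese (target 15.7 mm); the knob is released, the cheese hasn't moved, the spare clamp was not touched, and the job is handed in, though the hand-in call returned no verdict.

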